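Unclip the fume extractor's filter cover and stow it under the low shelf

ROBOT

A 6-joint arm with a two-finger parallel gripper is mounted at the origin on the work surface. World frame = base frame: x ahead of the robot, y to its left, z up, the work surface at z = 0. Lengths are in m, angles in degrees, forces in N, time in s.
With the tool pointing down it reaches from about 0.35 to 0.925 m from the base axis. Payload 6.4 kg.
Tool frame: the origin (TCP) lies at the very end of the fingers, on their centre line; the grasp point (between the pads) lies 19 mm behind it; x points along the fingers, y is the direction in which the jaws open and shut, and the axes are right-handed (so a half turn about x gives the same grasp; the last joint's range is limited). The gripper opens to 85 mm and grips with 20 to 120 N. Pads are 22 mm wide; open, the fingers measure 114 mm over their backs; the gripper's body (76 mm by 85 mm) begins 54 mm behind the grasp point. The pads swing forward as they close: fully open they stand 13 mm farther back than shut.
Start: joints at [61.301, 14.043, 89.255, -0, 76.702, -9.975], TCP at [0.209, 0.616, 0.231] pointing down, gripper open.
Joint ranges: [-179.41, 179.41], [-58.25, 129.5], [7.25, 145.43], [-54.29, 234.29], [11.92, 165.04], [-157.13, 157.13]. Speed limits (degrees/s): [147.25, 147.25, 180, 180, 180, 180].

INTERFACE

Orientations are given as [roll, pitch, yaw] about the fixed x, y, z axes, in that order (R = Rz(yaw) Ry(pitch) Rx(roll)).
In Python, from rig import manip gives the robot as it stands.
- The arm moves only by the tool jog_arm, never from a script. Its argument "targets" is a list that holds one entry, the list of rows, each a list of 7 numbers: the turn, a rotation vector about the tool's x, y, z in rad, then the shift along the tool's x, y, z in mm, then the finger opening in mm, from 0 to 85.4. In form: [[[wx, wy, wz, dx, dy, dz, gripper], ...]]. A call has 1 to 10 rows; each row shifts and turns the commanded pose from where the row before left it, along the tool's axes as they then stand; what a row does not reach is not made up. A row lasts 1/10 s, in which the tool goes at most 50 mm and 8.59 degrees, less where a joint would pass 70% of its speed; a pose out of reach is approached as far as the arm can. A call is refused whole if a number of a shift passes 50 or a number of a turn 0.15, either way. A call with a gripper value outside its range is refused whole. The fingers move at their own pace and stop on an object; the grip force is fixed at half the most. Time passes only in rows, so rows that do not move let the fingers close. It gives the time, the measured TCP pose, the force and the opening at its end, in the units of the state.
- manip.get_state(): the state, without advancing time (a new reading comes with each control period).
- manip.read_camera(name): name is "scene" or "top"; returns the picture (480x640x3 uint8, blue, green, red); there is no depth.
- manip.get_calibration(name): a dict with "camera_matrix" (3x3 intrinsics, pixels), "R" (3x3) and "t" (3): a world point X has camera coordinates R X + t. Camera axes: x right, y down, z forward; pixel columns grow to the right and rows downward; lengths in m; the calibration is good to about 2 mm. A picture is of the moment at which its call begins. get_calibration takes no time and is no camera call.
- manip.close_job(): hands the job in, once; it reports no verdict.
The state is a dict: "time": time; "joint_positions": joint angles; "joint_vel": joint speeds; "joint_efforts": joint torques, N m; "eef_pos": TCP position; "tcp_rot": TCP orientation; "force": force on the tool from outside, world axes, zero at the start; "wrist_torque": the same for the moment, N m; "finger_gap": finger opening in m.
Only numpy, scipy, OpenCV 4.12 (cv2) and the standard library are available. Lean on these libraries where they do the work, as an engineer would, in place of code of your own. Each camera call takes 0.05 s, during which the arm holds its last target.

TASK

Squeeze the two orange snap tabs together to unclip the blue cover from the fume extractor's filter housing, lift it straight off and set it down flat on the black rubber mat. Then let go, take it again by the white rib at its end, and put it fully home in the shallow tray under the low shelf, lying flat on the tray floor with the rib end sticking out at the front over the tray's front lip. Never let the cover drop from a height, and leave everything else on the bench where it stands.

Things in the scene. Friction and masses are not known exactly. Their poses are not given: they have to be found in the camera images.
- cover_center (a point): blue clip-on cover: a lid 140 (its x) x 100 (y) mm, 26 mm from its skirt's lower edge to its flat top, 0.16 kg, plus a tongue at top level that sticks out 43 mm beyond its -x edge (36 mm wide, 4 mm thick). Clipped on the housing at the start. Point: on its middle axis, 30 mm above the skirt's lower edge (4 mm above the flat top). z is up out of the top, -x towards the tongue
- tabs_grip (a point): point midway between the two orange snap tabs at the middle of the cover, 48 mm above the skirt's lower edge. The tabs are upright plates, 38 mm along the cover's x, 36 mm tall above the flat top (to 62 mm above the skirt's lower edge), outer faces 48 mm apart across its y. Squeezed, each slides in 8 mm to its stop (32 mm apart); keep them squeezed while lifting the cover off
- rib_grip (a point): grip point on the white rib on the cover's tongue, 92 mm from the cover's middle along its -x, 48 mm above the skirt's lower edge. The rib is an upright plate, 36 mm long (along the cover's x), 12 mm thick (along y), 36 mm tall above the tongue's flat top (26 to 62 mm above the skirt's lower edge)
- tab_l (a joint): inward travel of the snap tab on the cover's +y side: 0 sprung out, 0.008 m fully squeezed; its spring pushes with 3.6 N at 0 and 8.4 N at 0.008. It hooks the cover down until it has moved about 5 mm
- tab_r (a joint): the same for the snap tab on the cover's -y side
- housing: grey filter housing, fixed: 156 (x) x 116 (y) x 50 mm, with a neck on top (129 x 89 mm, up to 74 mm high) on which the cover sits, axes the same way round, skirt's lower edge 52 mm above the bench, hanging 22 mm down round the neck with 2.5 mm of play: lift straight up by 30 mm or more. A spigot 48 mm across sticks out 33 mm on its +x side. Origin: centre of its underside
- mat: black rubber mat, fixed, 280 (x) x 220 (y) x 3 mm thick; origin: centre of its underside. The mug and the candlestick stand on its far (+x) end
- rack: low shelf over a shallow tray, fixed, open at its front, the -x side. Origin: centre of its underside on the bench. The roof spans x = -40 to +90 and y = -83 to +83 mm, underside 105 and top 117 mm above the bench, a carton and a tin on it to 155 mm; 10 mm posts at x = -35 and +85, y = -78 and +78 mm carry it
- tray_in (a point): middle of the tray's floor under the shelf, 12 mm above the bench; axes as the rack's. Floor 170 (x) x 136 (y) mm inside a lip 5 mm thick and 8 mm high (top 20 mm above the bench) on all four sides. The cover goes in from the front (-x), its x axis along the rack's x, tongue and rib sticking out at the front over the lip, which the tongue clears
- mug_center (a point): bystander: tin mug on the mat, 76 mm across, 85 mm high, handle 24 mm out on its +y side; its middle, 43 mm above its foot
- candle_center (a point): bystander: candlestick on the mat, foot 74 mm across, candle 21 mm across, 160 mm high in all; point on its axis 80 mm above its foot
- pot_center (a point): bystander: tall tin pot behind the mat, 104 mm across, 156 mm high, handle reaching 74 mm from its axis on its +y side; point on its axis 75 mm up
- hammer_grip (a point): bystander: hammer lying on the bench, 260 mm long along its x, handle to -x; this point lies on the handle 52 mm to the head side of its middle
- cup_center (a point): bystander: second tin mug on the bench, 76 mm across, 85 mm high; its middle
- reel_center (a point): bystander: red reel standing on end on the bench, 72 mm across, 50 mm high; its middle

How it is judged:
By the outcome, as a careful person would: the job done as asked, in the order asked, and still so for the second after the job is handed in, with the robot touching nothing.
It also fails if it takes over 72 s, if anything falls off the work surface, if the arm or the gripper's body presses on something with over 40 N, if the wrist force passes 120 N, or if a joint passes its speed limit or range.

## Working session

There is one attempt and no reset: what is moved stays moved. The work goes in short steps, Python scripts to look and compute and a tool call to move; the robot and the scene stay as the last step left them, time stands still between calls to the robot, and variables do not carry over. Pictures are saved under pics/ and viewed, and the job is handed in when it is done.

Besides the shell and the picture viewer there is one more tool, called after "Request:" by a JSON object that holds its "fn" and its "kwargs", one argument or row to a line. jog_arm: Moves the arm, as the interface text tells. Its arguments: {"type":"object","properties":{"targets":{"type":"array","items":{"type":"array","items":{"type":"array","items":{"type":"number"}}}}},"required":["targets"]}

```bash
mkdir -p pics; ls
python3 - <<'E'
from rig import manip
import cv2
for n in("scene","top"):
    cv2.imwrite(f"pics/{n}0.png",manip.read_camera(n)); c=manip.get_calibration(n); print(n,c)
print(manip.get_state())
E
```

```text
pics
scene {'camera_matrix': array([[541.75579775,   0.        , 319.75088716],
       [  0.        , 541.75579775, 227.73618792],
       [  0.        ,   0.        ,   1.        ]]), 'R': array([[-0.65780397,  0.75306602, -0.01361999],
       [ 0.43848069,  0.36818527, -0.81986236],
       [-0.6123958 , -0.54528082, -0.57239865]]), 't': array([ 0.41933053, -0.18150545,  2.05654525])}
top {'camera_matrix': array([[514.50740703,   0.        , 316.72765736],
       [  0.        , 514.50740703, 242.24786738],
       [  0.        ,   0.        ,   1.        ]]), 'R': array([[ 7.08350033e-04, -9.99970140e-01,  7.69531642e-03],
       [-9.83334971e-01, -2.09554670e-03, -1.81790935e-01],
       [ 1.81801633e-01, -7.43830213e-03, -9.83307092e-01]]), 't': array([-0.02460731,  0.62971817,  1.304115  ])}
{'time': 0.1, 'joint_positions': array([ 6.13006219e+01,  1.40788074e+01,  8.93187751e+01,  1.27564051e-03,
        7.67006996e+01, -9.97392175e+00]), 'joint_vel': array([-0.07973849, -0.14832826,  0.04976918,  0.0002667 , -0.02203716,
        0.04410635]), 'joint_efforts': array([ 9.79670185e-04, -4.30668354e+01, -3.27128220e+01, -9.96595463e-05,
        2.79663793e-03, -1.06663742e-05]), 'eef_pos': array([0.20840372, 0.61515727, 0.23029717]), 'tcp_rot': array([-100.69730842,   89.90171   , -119.42305928]), 'force': array([ 0.80790628, -0.29427665, -0.85544285]), 'wrist_torque': array([-0.02991806, -0.00736295,  0.00874757]), 'finger_gap': 0.08571375477111165}
```

View pics/scene0.png

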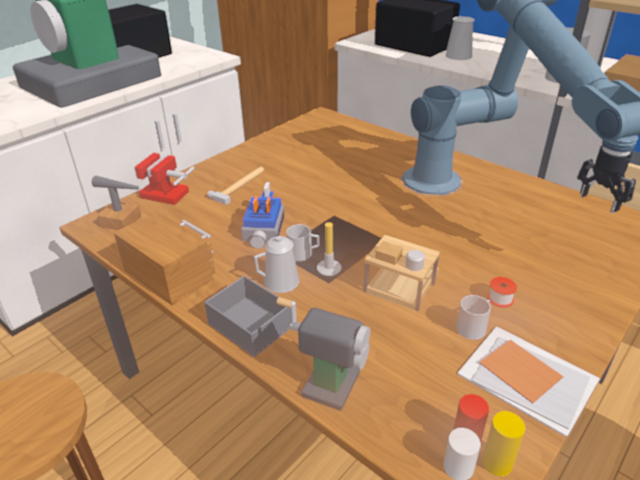

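View pics/top0.png

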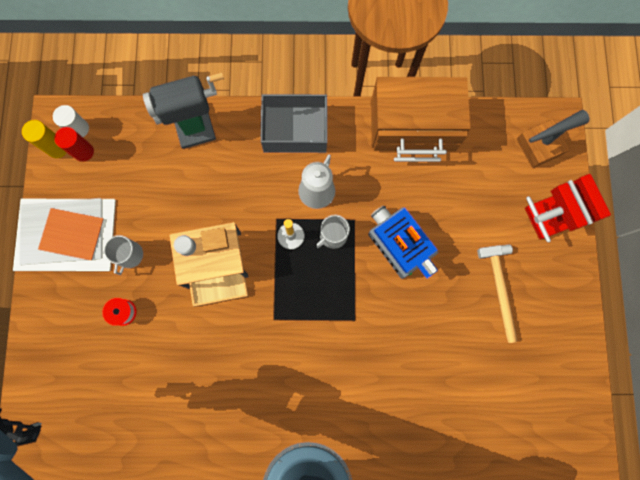

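The top view shows the cover at (403,240), with its rib at lower right (428,266). The mat spans (275–355, 220–320) and the rack is at about (208,262). Next I'll zoom in.

```bash
cat > h.py <<'E'
import numpy as np, cv2
from rig import manip
def ray(n,uv,z):
    c=manip.get_calibration(n);K,R,t=c["camera_matrix"],np.array(c["R"]),np.array(c["t"])
    C=-R.T@t; d=R.T@np.linalg.solve(K,[uv[0],uv[1],1.]); return C+d*(z-C[2])/d[2]
def proj(n,X):
    c=manip.get_calibration(n); p=c["camera_matrix"]@(c["R"]@np.array(X)+c["t"]); return p[:2]/p[2]
def crop(im,x0,y0,x1,y1,s,fn): cv2.imwrite(fn,cv2.resize(im[y0:y1,x0:x1],None,fx=s,fy=s,interpolation=cv2.INTER_CUBIC))
E
python3 - <<'E'
from h import *
t=cv2.imread("pics/top0.png"); s=cv2.imread("pics/scene0.png")
crop(t,360,195,450,285,6,"pics/c1.png"); crop(t,160,215,260,315,6,"pics/c2.png")
crop(s,230,175,300,255,7,"pics/c3.png")
crop(s,350,225,450,310,7,"pics/c4.png")
hsv=cv2.cvtColor(t,cv2.COLOR_BGR2HSV)
def comps(im,lo,hi,box,mn=15):
    h=cv2.cvtColor(im,cv2.COLOR_BGR2HSV); m=cv2.inRange(h,lo,hi); k=np.zeros_like(m); x0,y0,x1,y1=box;k[y0:y1,x0:x1]=m[y0:y1,x0:x1]
    n,l,st,ce=cv2.connectedComponentsWithStats(k)
    for i in range(1,n):
        if st[i,4]>=mn:
            pts=np.argwhere(l==i)[:,::-1].astype(np.float32); print(st[i],ce[i].round(1),cv2.minAreaRect(pts))
print("blue");comps(t,(105,130,60),(130,255,255),(360,195,450,285))
print("or");comps(t,(3,150,120),(14,255,255),(380,215,430,265),5)
print("white");comps(t,(0,0,170),(180,60,255),(360,195,450,285),5)
print("mat");comps(t,(0,0,0),(180,255,45),(260,205,370,330),500)
print("S blue");comps(s,(105,130,60),(130,255,255),(230,175,300,255))
print("S or");comps(s,(3,150,120),(14,255,255),(230,175,300,225),5)
print("S white");comps(s,(0,0,170),(180,60,255),(230,175,300,255),5)
E
```

```text
blue
[ 374  208   63   70 1888] [405.3 241.8] ((409.760009765625, 246.18002319335938), (70.4000015258789, 39.400001525878906), 53.13010025024414)
or
[413 215  17  23 194] [423.5 222.4] ((421.0, 226.0), (22.0, 16.0), 90.0)
[407 227  13  14  68] [412.6 234.1] ((412.75006103515625, 233.75003051757812), (14.849241256713867, 5.656853675842285), 45.0)
[395 236  12  14  49] [400.7 242.7] ((400.7000427246094, 242.60000610351562), (15.0, 5.199999809265137), 53.13010025024414)
[380 252  11  13  42] [383.6 258.9] ((382.9836120605469, 259.6803283691406), (15.620499610900879, 5.761660099029541), 50.19443130493164)
white
[374 210  15  14 131] [380.7 216.3] ((381.0000305175781, 216.50003051757812), (10.60660171508789, 13.435027122497559), 45.0)
[423 260  14  14 111] [429.1 266.5] ((429.20001220703125, 266.6000061035156), (14.40000057220459, 8.0), 53.13010025024414)
mat
[ 275  220   80  100 6353] [314.5 277.6] ((314.4999694824219, 269.5), (78.99998474121094, 98.99998474121094), 0.0)
S blue
[259 195   7   5  20] [262.2 197.8] ((262.0, 197.0), (4.0, 6.0), 90.0)
[244 199  36  24 306] [265.7 213.1] ((26
[... 396 characters left out ...]
.7456259727478027, 7.2562971115112305), 11.309932708740234)
S white
[264 182   7  16  79] [266.6 189.1] ((267.0, 189.5), (6.0, 15.0), 0.0)
[266 206  17  24  68] [276.1 220.8] ((276.91326904296875, 219.8272247314453), (8.825608253479004, 27.453279495239258), 34.2868766784668)
[286 224  14  31 231] [294.6 236. ] ((292.5, 239.0), (30.0, 13.0), 90.0)
[244 227   6   2  10] [246.8 227.6] ((246.5, 227.5), (1.0, 5.0), 90.0)
[251 229  15  19 185] [258.2 238.6] ((258.52587890625, 238.4396514892578), (12.605420112609863, 18.514211654663086), 23.198589324951172)
[265 236  29  19 441] [280.1 245.7] ((279.0, 245.0), (18.0, 28.0), 90.0)
[258 252   8   3  17] [262.3 253.3] ((261.5, 253.0), (2.0, 7.0), 90.0)
```

View pics/c1.png

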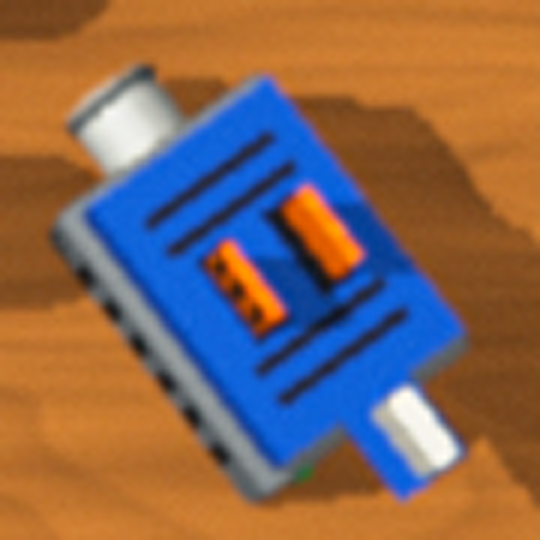

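View pics/c2.png

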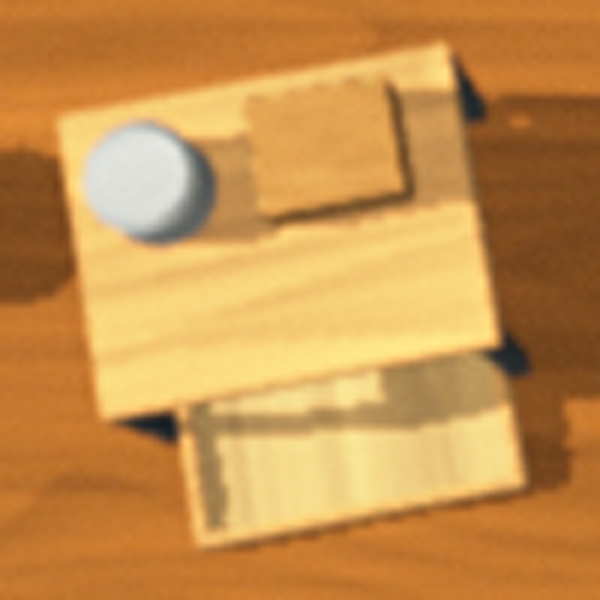

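View pics/c3.png

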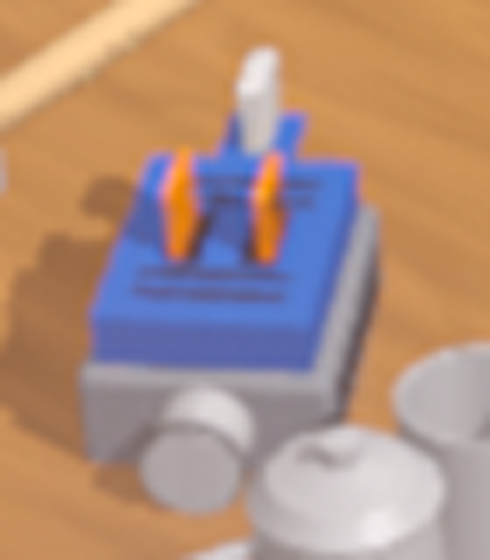

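View pics/c4.png

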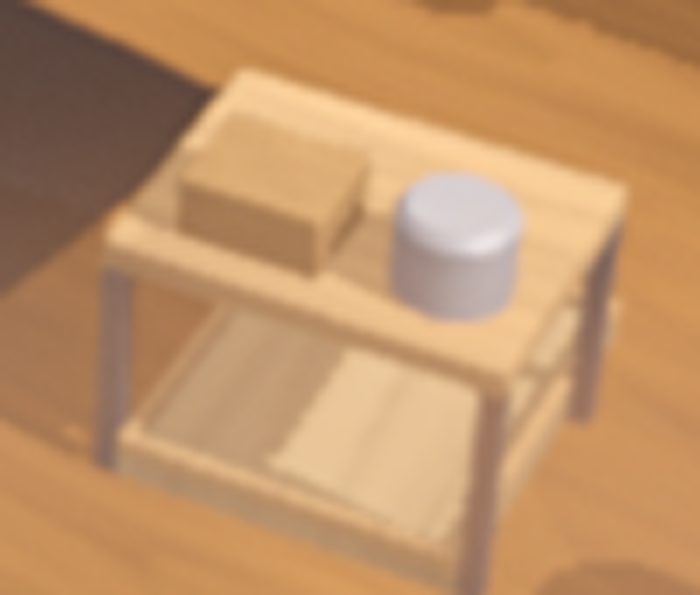

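Run:
```python
from h import *
np.set_printoptions(precision=4,suppress=True)
f=lambda o,c:(o[0]+(c[0]+.5)/6-.5,o[1]+(c[1]+.5)/6-.5)
def poly(name,o,cs,z):
    P=np.array([ray("top",f(o,c),z) for c in cs]); n=len(P)
    print(name); 
    for i in range(n):
        d=P[(i+1)%n]-P[i]; print("  ",P[i],"edge %.4f ang %.1f"%(np.linalg.norm(d),np.degrees(np.arctan2(d[1],d[0]))))
    print("   c",P.mean(0)); return P
o1=(360,195);o2=(160,215)
poly("cover top",o1,[(88,212),(265,78),(466,330),(276,467)],.078)
poly("tabL top",o1,[(204,255),(232,238),(287,320),(262,336)],.114)
poly("tabR top",o1,[(282,205),(308,184),(363,262),(338,281)],.114)
poly("rib top",o1,[(373,410),(410,384),(464,452),(432,477)],.114)
poly("roof top",o2,[(58,120),(447,43),(501,345),(103,418)],.117)
P=poly("tray front lip",o2,[(200,547),(527,488)],.020)
poly("mat",(0,0),[((a+.5)*6-.5,(b+.5)*6-.5) for a,b in[(274.5,219.5),(354.5,219.5),(354.5,319.5),(274.5,319.5)]],.003)
print("mug",ray("top",(335,228),.085),"candle foot",ray("top",(291,237),.01), "pot",ray("top",(318,180),.13))
```

```text
cover top
   [ 0.6592 -0.1743  0.078 ] edge 0.0997 ang -52.6
   [ 0.7197 -0.2536  0.078 ] edge 0.1404 ang -143.2
   [ 0.6073 -0.3376  0.078 ] edge 0.1036 ang 125.4
   [ 0.5473 -0.2531  0.078 ] edge 0.1369 ang 35.1
   c [ 0.6334 -0.2546  0.078 ]
tabL top
   [ 0.6331 -0.2188  0.114 ] edge 0.0142 ang -58.6
   [ 0.6405 -0.2309  0.114 ] edge 0.0417 ang -147.7
   [ 0.6052 -0.2531  0.114 ] edge 0.0128 ang 122.5
   [ 0.5984 -0.2424  0.114 ] edge 0.0420 ang 34.1
   c [ 0.6193 -0.2363  0.114 ]
tabR top
   [ 0.6549 -0.2526  0.114 ] edge 0.0146 ang -51.1
   [ 0.664  -0.2639  0.114 ] edge 0.0404 ang -146.6
   [ 0.6303 -0.2862  0.114 ] edge 0.0136 ang 127.0
   [ 0.622  -0.2753  0.114 ] edge 0.0399 ang 34.7
   c [ 0.6428 -0.2695  0.114 ]
rib top
   [ 0.5669 -0.2881  0.114 ] edge 0.0195 ang -55.3
   [ 0.578  -0.3041  0.114 ] edge 0.0360 ang -143.2
   [ 0.5492 -0.3257  0.114 ] edge 0.0174 ang 127.3
   [ 0.5387 -0.3118  0.114 ] edge 0.0369 ang 40.0
   c [ 0.5582 -0.3074  0.114 ]
roof top
   [0.6377 0.3501 0.117 ] edge 0.1664 ang -78.3
   [0.6714 0.1872 0.117 ] edge 0.1315 ang -168.5
   [0.5426 0.1608 0.117 ] edge 0.1668 ang 100.6
   [0.5118 0.3248 0.117 ] edge 0.1284 ang 11.3
   c [0.5909 0.2557 0.117 ]
tray front lip
   [0.4645 0.3048 0.02  ] edge 0.1463 ang -79.7
   [0.4908 0.1608 0.02  ] edge 0.1463 ang 100.3
   c [0.4776 0.2328 0.02  ]
mat
   [0.7039 0.0932 0.003 ] edge 0.2222 ang -89.9
   [ 0.7044 -0.1291  0.003 ] edge 0.2751 ang 179.3
   [ 0.4294 -0.1256  0.003 ] edge 0.2145 ang 90.1
   [0.4292 0.0889 0.003 ] edge 0.2747 ang 0.9
   c [ 0.5667 -0.0182  0.003 ]
mug [ 0.6626 -0.0711  0.085 ] candle foot [0.6531 0.0466 0.01  ] pot [ 0.7786 -0.0263  0.13  ]
```

```bash
cat >> h.py <<'E'
from scipy.spatial.transform import Rotation as Ro
np.set_printoptions(precision=3,suppress=True)
def pose():
    s=manip.get_state(); return s,np.array(s["eef_pos"]),Ro.from_euler("xyz",s["tcp_rot"],degrees=True).as_matrix()
def plan(p,yaw,seq=None):
    """target tcp p (m), jaw axis = cover y for cover yaw deg, tool down; prints turn + shift in tool axes (after & before turn)"""
    s,P,R=pose(); best=None
    for k in(0,180):
        a=np.radians(yaw+k); y=np.array([-np.sin(a),np.cos(a),0]);x=np.array([0,0,-1.]);T=np.c_[x,y,np.cross(x,y)]
        w=Ro.from_matrix(R.T@T).as_rotvec()
        print("k",k,"turn",w,"shift mm in target axes",(T.T@(np.array(p)-P))*1e3,"in present axes",(R.T@(np.array(p)-P))*1e3)
    print("t",s["time"],"P",P,"gap",s["finger_gap"],"F",s["force"],"q",s["joint_positions"])
E
python3 - <<'E'
from h import *
plan((.632,-.2535,.18),36)
E
```

```text
k 0 turn [-0.955 -0.001  0.001] shift mm in target axes [  50.297 -951.742 -167.887] in present axes [  51.238 -686.599  680.062]
k 180 turn [2.186 0.002 0.001] shift mm in target axes [ 50.297 951.742 167.887] in present axes [  51.238 -686.599  680.062]
t 0.1 P [0.208 0.615 0.23 ] gap 0.08571375477111165 F [ 0.808 -0.294 -0.855] q [61.301 14.079 89.319  0.001 76.701 -9.974]
```

Request:
{"fn": "jog_arm", "kwargs": {
  "targets": [
    [[0.146,0,0,0,0,0,85],[0.146,0,0,0,0,0,85],[0.146,0,0,0,0,0,85],[0.146,0,0,0,0,0,85],[0.146,0,0,0,0,0,85],[0.146,0,0,0,0,0,85],[0.146,0,0,0,0,0,85],[0.146,0,0,0,0,0,85],[0.146,0,0,0,0,0,85],[0.146,0,0,0,0,0,85]]
  ]
}}

```text
time: 1.1
eef_pos: [0.2085, 0.6153, 0.2306]
tcp_rot: [-14.4, 89.9, -117.1]
force: [0.1, -1.0, -0.4]
finger_gap: 0.0849
```

Request:
{"fn": "jog_arm", "kwargs": {
  "targets": [
    [[0.146,0,0,0,0,0,85],[0.146,0,0,0,0,0,85],[0.146,0,0,0,0,0,85],[0.146,0,0,0,0,0,85],[0.142,0,0,0,0,0,85],[0,0,0,0,0,0,85],[0,0,0,0,0,0,85]]
  ]
}}

```text
time: 1.8
eef_pos: [0.2085, 0.6154, 0.2309]
tcp_rot: [22.6, 90.0, -121.2]
force: [-0.6, -0.2, 0.3]
finger_gap: 0.0849
```

Run:
```python
from h import *
plan((.632,-.2535,.18),36)
```

```text
k 0 turn [-3.138  0.     0.001] shift mm in target axes [  50.867 -951.894 -168.139] in present axes [ 51.265 951.291 171.396]
k 180 turn [ 0.003  0.001 -0.   ] shift mm in target axes [ 50.867 951.894 168.139] in present axes [ 51.265 951.291 171.396]
t 1.8 P [0.209 0.615 0.231] gap 0.08488694911866383 F [-0.619 -0.207  0.347] q [ 61.303  14.059  89.282   0.002  76.703 115.104]
```

Request:
{"fn": "jog_arm", "kwargs": {
  "targets": [
    [[0,0,0,0,34,6,85],[0,0,0,0,34,6,85],[0,0,0,0,34,6,85],[0,0,0,0,34,6,85],[0,0,0,0,34,6,85],[0,0,0,0,34,6,85],[0,0,0,0,34,6,85],[0,0,0,0,34,6,85],[0,0,0,0,34,6,85],[0,0,0,0,34,6,85]]
  ]
}}

```text
time: 2.8
eef_pos: [0.3604, 0.3041, 0.2313]
tcp_rot: [156.7, 90.0, 12.9]
force: [0.1, -0.7, 0.6]
finger_gap: 0.0848
```

Request:
{"fn": "jog_arm", "kwargs": {
  "targets": [
    [[0,0,0,0,34,6,85],[0,0,0,0,34,6,85],[0,0,0,0,34,6,85],[0,0,0,0,34,6,85],[0,0,0,0,34,6,85],[0,0,0,0,34,6,85],[0,0,0,0,34,6,85],[0,0,0,0,34,6,85],[0,0,0,0,34,6,85],[0,0,0,0,34,6,85]]
  ]
}}

```text
time: 3.8
eef_pos: [0.512, -0.0063, 0.2314]
tcp_rot: [149.0, 90.0, 5.2]
force: [-0.4, 1.2, -0.1]
finger_gap: 0.0849
```

Request:
{"fn": "jog_arm", "kwargs": {
  "targets": [
    [[0,0,0,0,34,6,85],[0,0,0,0,34,6,85],[0,0,0,0,34,6,85],[0,0,0,0,34,6,85],[0,0,0,0,34,6,85],[0,0,0,0,34,6,85],[0,0,0,0,34,6,85],[0,0,0,0,34,6,85],[0,0,0,0,0,0,85],[0,0,0,0,0,0,85]]
  ]
}}

```text
time: 4.8
eef_pos: [0.6326, -0.2535, 0.2306]
tcp_rot: [-78.1, 89.9, 138.0]
force: [-0.1, 0.4, -0.4]
finger_gap: 0.0851
```

Run:
```python
from h import *
plan((.632,-.2535,.15),36)
i=manip.read_camera("scene"); crop(i,200,100,340,260,4,"pics/s1.png")
i=manip.read_camera("top"); crop(i,330,170,480,320,4,"pics/t1.png")
```

```text
k 0 turn [-3.14  -0.002  0.   ] shift mm in target axes [80.625  0.345 -0.454] in present axes [80.625 -0.252  0.434]
k 180 turn [0.001 0.    0.001] shift mm in target axes [80.625 -0.345  0.454] in present axes [80.625 -0.252  0.434]
t 4.8 P [ 0.633 -0.254  0.231] gap 0.08512713195817423 F [-0.148  0.416 -0.376] q [-31.354  18.225  84.24    0.013  77.601  22.572]
```

View pics/s1.png

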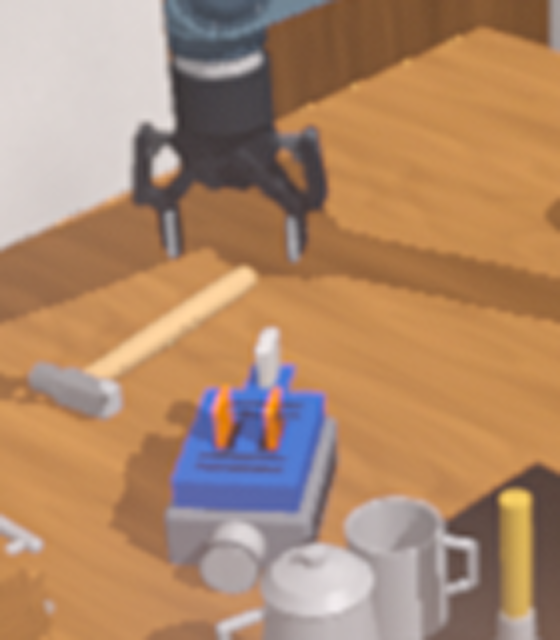

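The gripper is above the tabs. I'll cross-check my estimate against the other view before going down.

Run:
```python
from h import *
i=cv2.imread("pics/scene0.png")
c=np.array([.632,-.2535]);a=np.radians(36);X=np.array([np.cos(a),np.sin(a)]);Y=np.array([-X[1],X[0]])
big=cv2.resize(i[170:260,225:305],None,fx=7,fy=7,interpolation=cv2.INTER_CUBIC)
def d(p,col):
    u=proj("scene",p);cv2.circle(big,tuple(int(round((v-o+.5)*7)) for v,o in zip(u,(225,170))),3,col,-1)
for sx in(-1,1):
    for sy in(-1,1):
        d([*(c+X*.07*sx+Y*.05*sy),.078],(0,255,0)); d([*(c+X*.019*sx+Y*.024*sy),.114],(255,255,0)); d([*(c+X*(-.092+.018*sx)+Y*.006*sy),.114],(0,0,255))
cv2.imwrite("pics/chk.png",big)
```

```text
(no output)
```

View pics/chk.png

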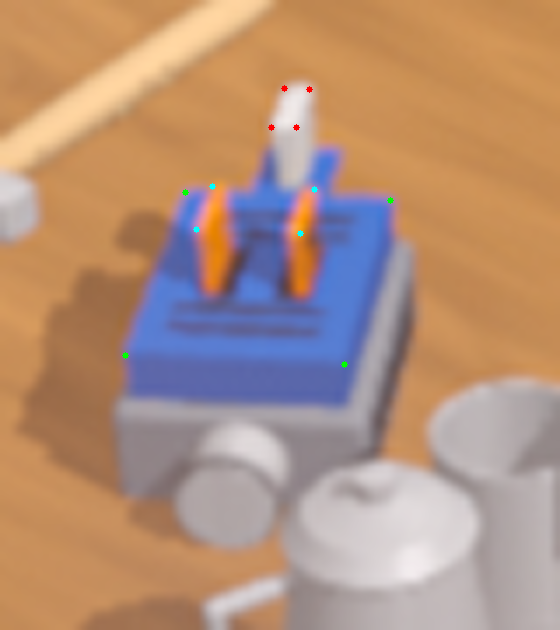

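Request:
{"fn": "jog_arm", "kwargs": {
  "targets": [
    [[0,0,0,20,0,0,85],[0,0,0,20,0,0,85],[0,0,0,20,0,0,85],[0,0,0,20,0,0,85],[0,0,0,15,0,0,85],[0,0,0,0,0,0,85]]
  ]
}}

```text
time: 5.5
eef_pos: [0.6312, -0.2514, 0.1336]
tcp_rot: [-67.7, 89.7, 148.4]
force: [-0.5, 0.1, -1.0]
finger_gap: 0.0848
```

Run:
```python
from h import *
plan((.632,-.2535,.087),36)
```

```text
k 0 turn [-3.14  -0.007  0.003] shift mm in target axes [46.601 -2.149 -0.579] in present axes [46.592  2.361  0.495]
k 180 turn [0.002 0.002 0.005] shift mm in target axes [46.601  2.149  0.579] in present axes [46.592  2.361  0.495]
t 5.5 P [ 0.631 -0.251  0.134] gap 0.08484396605905913 F [-0.528  0.148 -1.03 ] q [-31.258  23.413  88.186   0.002  68.685  22.64 ]
```

Request:
{"fn": "jog_arm", "kwargs": {
  "targets": [
    [[0.002,0.002,0.005,10,2,0.5,85],[0,0,0,10,0,0,85],[0,0,0,10,0,0,85],[0,0,0,10,0,0,85],[0,0,0,6,0,0,85],[0,0,0,0,0,0,85],[0,0,0,0,0,0,85]]
  ]
}}

```text
time: 6.2
eef_pos: [0.6338, -0.2552, 0.0903]
tcp_rot: [112.0, 89.7, -32.0]
force: [0.0, -0.0, 0.3]
finger_gap: 0.0851
```

Run:
```python
from h import *
plan((.632,-.2535,.087),36)
i=manip.read_camera("scene"); crop(i,220,120,320,260,5,"pics/s2.png")
```

```text
k 0 turn [ 3.14  -0.008  0.003] shift mm in target axes [ 3.322  2.423 -0.428] in present axes [ 3.309 -2.439  0.439]
k 180 turn [-0.002 -0.002 -0.005] shift mm in target axes [ 3.322 -2.423  0.428] in present axes [ 3.309 -2.439  0.439]
t 6.2 P [ 0.634 -0.255  0.09 ] gap 0.0850769537189006 F [ 0.004 -0.006  0.272] q [-31.418  26.536  88.955  -0.004  64.193  22.672]
```

View pics/s2.png

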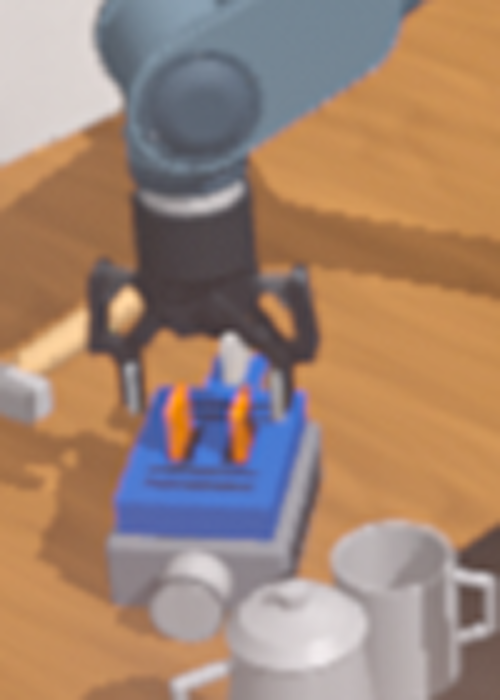

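Request:
{"fn": "jog_arm", "kwargs": {
  "targets": [
    [[0,0,0,3,0,0,85],[0,0,0,0,0,0,85],[0,0,0,0,0,0,85]]
  ]
}}

```text
time: 6.55
eef_pos: [0.6337, -0.2552, 0.0874]
tcp_rot: [111.7, 89.7, -32.4]
force: [-0.2, 0.2, -0.4]
finger_gap: 0.0853
```

Run:
```python
from h import *
plan((.632,-.2535,.087),36)
manip.read_camera("top")
plan((.632,-.2535,.087),36)
```

```text
k 0 turn [ 3.14  -0.008  0.003] shift mm in target axes [ 0.407  2.362 -0.424] in present axes [ 0.393 -2.364  0.428]
k 180 turn [-0.001 -0.002 -0.005] shift mm in target axes [ 0.407 -2.362  0.424] in present axes [ 0.393 -2.364  0.428]
t 6.55 P [ 0.634 -0.255  0.087] gap 0.08527973450233652 F [-0.185  0.153 -0.424] q [-31.416  26.741  89.016  -0.006  63.923  22.672]
k 0 turn [ 3.14  -0.008  0.003] shift mm in target axes [ 0.433  2.372 -0.433] in present axes [ 0.419 -2.374  0.437]
k 180 turn [-0.001 -0.002 -0.005] shift mm in target axes [ 0.433 -2.372  0.433] in present axes [ 0.419 -2.374  0.437]
t 6.6 P [ 0.634 -0.255  0.087] gap 0.08514329797407189 F [ 0.119 -0.468 -0.617] q [-31.415  26.74   89.015  -0.007  63.924  22.672]
```

Request:
{"fn": "jog_arm", "kwargs": {
  "targets": [
    [[-0.001,-0.002,-0.005,0,-2.4,0.5,85],[0,0,0,0,0,0,85],[0,0,0,0,0,0,60],[0,0,0,0,0,0,50],[0,0,0,0,0,0,40],[0,0,0,0,0,0,26],[0,0,0,0,0,0,26],[0,0,0,0,0,0,26],[0,0,0,0,0,0,26],[0,0,0,0,0,0,26]]
  ]
}}

```text
time: 7.6
eef_pos: [0.6331, -0.2542, 0.0902]
tcp_rot: [110.8, 89.8, -33.2]
force: [-2.6, 1.6, 10.6]
finger_gap: 0.0272
```

Run:
```python
from h import *
plan((.632,-.2535,.087),36)
i=manip.read_camera("scene"); crop(i,220,120,320,260,5,"pics/s3.png")
```

```text
k 0 turn [ 3.141 -0.004  0.002] shift mm in target axes [ 3.18   1.22  -0.435] in present axes [ 3.176 -1.229  0.439]
k 180 turn [-0.    -0.001 -0.003] shift mm in target axes [ 3.18  -1.22   0.435] in present axes [ 3.176 -1.229  0.439]
t 7.6 P [ 0.633 -0.254  0.09 ] gap 0.02720456086525397 F [-2.636  1.622 10.555] q [-31.378  26.5    89.023  -0.006  64.303  22.652]
```

View pics/s3.png

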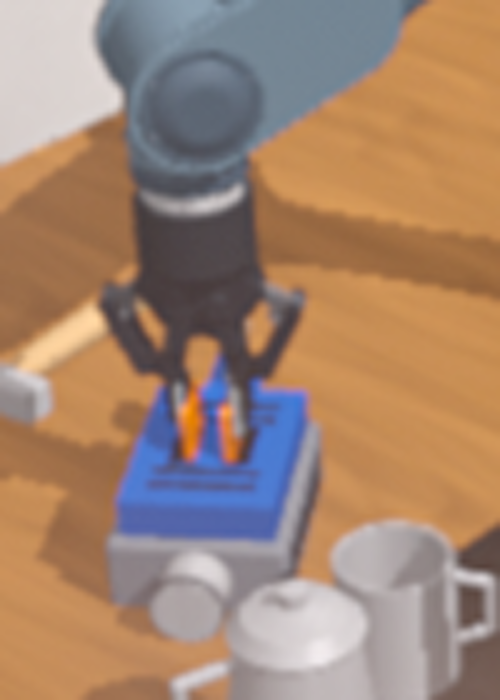

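Both fingers are inside against the tabs. I'll command a firmer close and then start the lift gently.

Request:
{"fn": "jog_arm", "kwargs": {
  "targets": [
    [[0,0,0,-2,0,0,15],[0,0,0,0,0,0,10],[0,0,0,0,0,0,10],[0,0,0,0,0,0,10]]
  ]
}}

```text
time: 8.05
eef_pos: [0.6325, -0.2539, 0.0906]
tcp_rot: [111.8, 89.9, -32.3]
force: [-1.3, 0.6, 7.5]
finger_gap: 0.0254
```

Request:
{"fn": "jog_arm", "kwargs": {
  "targets": [
    [[0,0,0,-3,0,0,10],[0,0,0,-3,0,0,10],[0,0,0,-3,0,0,10],[0,0,0,0,0,0,10],[0,0,0,0,0,0,10]]
  ]
}}

```text
time: 8.55
eef_pos: [0.6318, -0.2534, 0.0982]
tcp_rot: [-72.9, 90.0, 143.0]
force: [-0.0, -0.6, -0.9]
finger_gap: 0.0249
```

Run:
```python
from h import *
plan((.632,-.2535,.15),36)
i=manip.read_camera("scene"); crop(i,220,120,320,260,5,"pics/s4.png")
```

```text
k 0 turn [ 3.141  0.    -0.   ] shift mm in target axes [-51.831  -0.203   0.159] in present axes [-51.831   0.187  -0.154]
k 180 turn [-0.001  0.     0.   ] shift mm in target axes [-51.831   0.203  -0.159] in present axes [-51.831   0.187  -0.154]
t 8.55 P [ 0.632 -0.253  0.098] gap 0.02488989175029371 F [-0.043 -0.55  -0.894] q [-31.381  25.841  88.991   0.002  65.186  22.652]
```

View pics/s4.png

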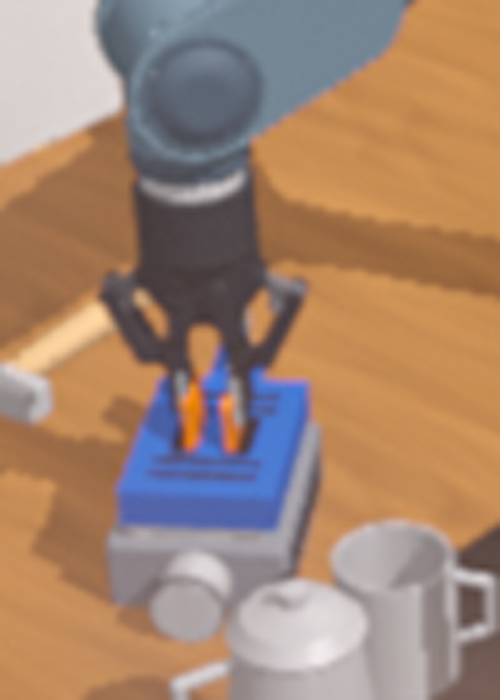

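The cover has come up with the tabs, and its skirt is about 8 mm above where it sat. I'll keep lifting straight up.

Request:
{"fn": "jog_arm", "kwargs": {
  "targets": [
    [[0,0,0,-6,0,0,10],[0,0,0,-8,0,0,10],[0,0,0,-8,0,0,10],[0,0,0,-10,0,0,10],[0,0,0,-10,0,0,10],[0,0,0,-10,0,0,10],[0,0,0,-10,0,0,10],[0,0,0,-5,0,0,10],[0,0,0,0,0,0,10],[0,0,0,0,0,0,10]]
  ]
}}

```text
time: 9.6
eef_pos: [0.6317, -0.2534, 0.165]
tcp_rot: [-64.9, 90.0, 151.1]
force: [0.6, 0.2, -1.8]
finger_gap: 0.0249
```

Run:
```python
from h import *
plan((.515,-.018,.16),11)
i=manip.read_camera("scene"); crop(i,220,80,320,260,4,"pics/s5.png")
i=manip.read_camera("top"); crop(i,340,180,460,300,4,"pics/t5.png")
```

```text
k 0 turn [-2.706 -0.001  0.001] shift mm in target axes [  4.973 253.3   -69.615] in present axes [   5.105 -259.006  -43.836]
k 180 turn [0.436 0.    0.   ] shift mm in target axes [   4.973 -253.3     69.615] in present axes [   5.105 -259.006  -43.836]
t 9.6 P [ 0.632 -0.253  0.165] gap 0.024941024985107942 F [ 0.602  0.159 -1.791] q [-31.378  21.486  87.202  -0.002  71.348  22.649]
```

View pics/s5.png

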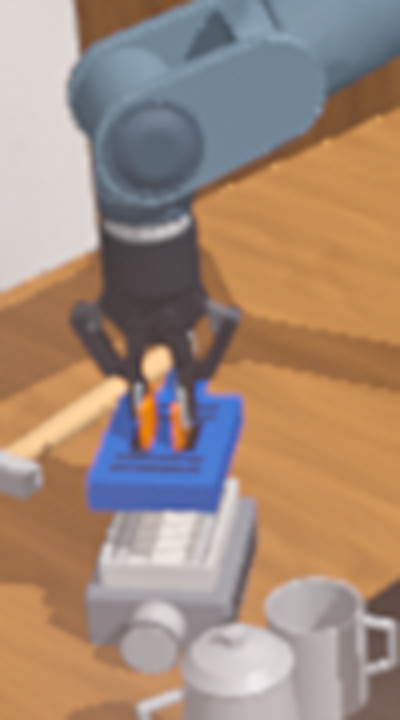

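View pics/t5.png

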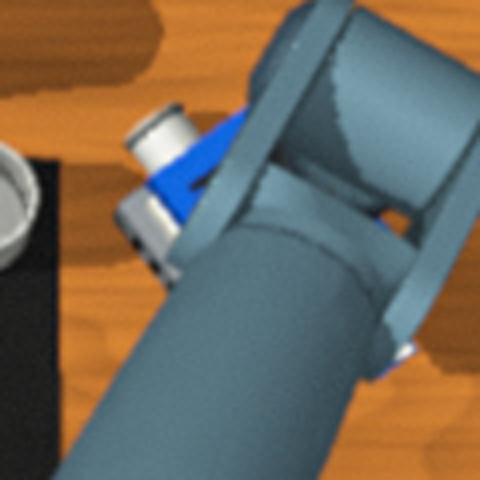

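Request:
{"fn": "jog_arm", "kwargs": {
  "targets": [
    [[0,0,0,0,-12,-2,10],[0,0,0,0,-24,-4,10],[0,0,0,0,-28,-4.8,10],[0,0,0,0,-28,-4.8,10],[0,0,0,0,-28,-4.8,10],[0,0,0,0,-28,-4.8,10],[0,0,0,0,-28,-4.8,10],[0,0,0,0,-28,-4.8,10],[0,0,0,0,-28,-4.8,10],[0,0,0,0,-27,-4.2,10]]
  ]
}}

```text
time: 10.7
eef_pos: [0.5138, -0.0165, 0.1649]
tcp_rot: [-67.6, 90.0, 148.4]
force: [-0.6, 0.1, -1.1]
finger_gap: 0.025
```

Request:
{"fn": "jog_arm", "kwargs": {
  "targets": [
    [[0.06,0,0,0,0,0,10],[0.09,0,0,0,0,0,10],[0.09,0,0,0,0,0,10],[0.09,0,0,0,0,0,10],[0.07,0,0,0,0,0,10],[0.036,0,0,0,0,0,10],[0,0,0,0,0,0,10],[0,0,0,0,0,0,10]]
  ]
}}

```text
time: 11.5
eef_pos: [0.5147, -0.0177, 0.1651]
tcp_rot: [-38.0, 90.0, 153.1]
force: [1.1, 0.1, -0.5]
finger_gap: 0.0249
```

Run:
```python
from h import *
plan((.515,-.018,.06),11)
i=manip.read_camera("scene"); crop(i,230,100,430,300,4,"pics/s6.png")
```

```text
k 0 turn [-3.141 -0.     0.001] shift mm in target axes [105.076  -0.308   0.22 ] in present axes [105.076   0.336  -0.255]
k 180 turn [0.001 0.    0.   ] shift mm in target axes [105.076   0.308  -0.22 ] in present axes [105.076   0.336  -0.255]
t 11.5 P [ 0.515 -0.018  0.165] gap 0.02494279680047244 F [ 1.118  0.124 -0.546] q [-14.605  -0.02  111.971   0.006  68.073  64.34 ]
```

View pics/s6.png

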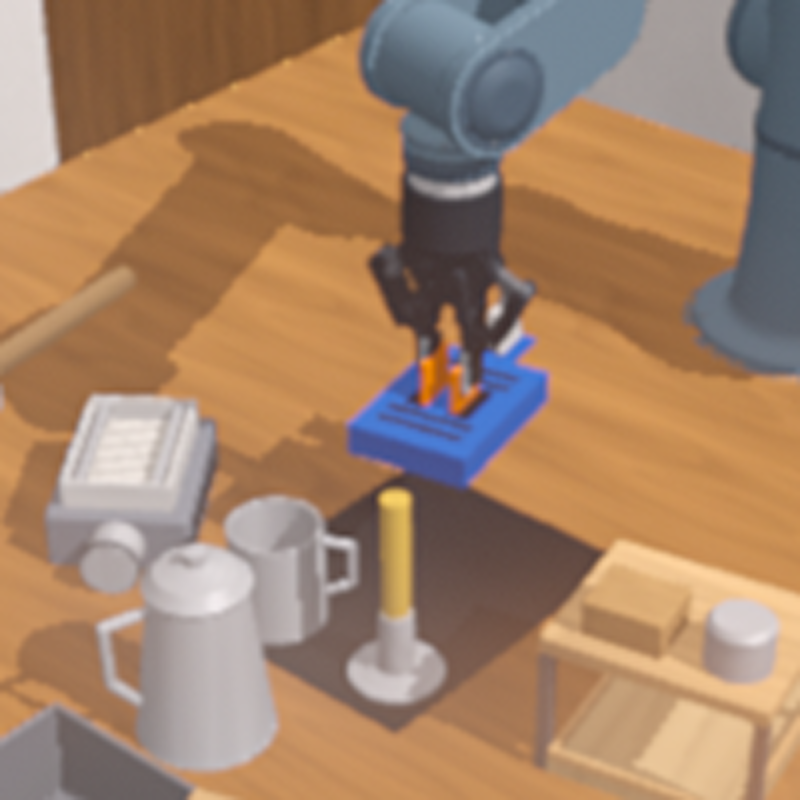

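The cover is held level above the free end of the mat, at crop (450,420). Now I'll lower it.

Request:
{"fn": "jog_arm", "kwargs": {
  "targets": [
    [[0,0,0,8,0,0,10],[0,0,0,15,0,0,10],[0,0,0,18,0,0,10],[0,0,0,18,0,0,10],[0,0,0,18,0,0,10],[0,0,0,15,0,0,10],[0,0,0,12,0,0,10],[0,0,0,8,0,0,10],[0,0,0,3,0,0,10],[0,0,0,0,0,0,10]]
  ]
}}

```text
time: 12.55
eef_pos: [0.5151, -0.0181, 0.05]
tcp_rot: [-21.4, 90.0, 169.6]
force: [-0.1, 0.1, -1.2]
finger_gap: 0.0252
```

Request:
{"fn": "jog_arm", "kwargs": {
  "targets": [
    [[0,0,0,2,0,0,10],[0,0,0,2,0,0,10],[0,0,0,1,0,0,10],[0,0,0,0,0,0,10],[0,0,0,0,0,0,10]]
  ]
}}

```text
time: 13.05
eef_pos: [0.5153, -0.0182, 0.0454]
tcp_rot: [144.9, 90.0, -24.1]
force: [-0.1, 0.1, -1.3]
finger_gap: 0.0249
```

Request:
{"fn": "jog_arm", "kwargs": {
  "targets": [
    [[0,0,0,1,0,0,10],[0,0,0,1,0,0,10],[0,0,0,0,0,0,10],[0,0,0,0,0,0,10]]
  ]
}}

```text
time: 13.45
eef_pos: [0.5151, -0.0181, 0.0432]
tcp_rot: [-15.0, 90.0, 176.0]
force: [0.1, -0.5, -1.0]
finger_gap: 0.025
```

Request:
{"fn": "jog_arm", "kwargs": {
  "targets": [
    [[0,0,0,1,0,0,10],[0,0,0,0.5,0,0,10],[0,0,0,0,0,0,10],[0,0,0,0,0,0,10]]
  ]
}}

```text
time: 13.85
eef_pos: [0.5152, -0.0182, 0.0418]
tcp_rot: [62.7, 90.0, -106.3]
force: [-0.1, -0.1, -1.8]
finger_gap: 0.0254
```

Request:
{"fn": "jog_arm", "kwargs": {
  "targets": [
    [[0,0,0,0.5,0,0,10],[0,0,0,0.5,0,0,10],[0,0,0,0,0,0,10],[0,0,0,0,0,0,10]]
  ]
}}

```text
time: 14.25
eef_pos: [0.5153, -0.0182, 0.0416]
tcp_rot: [-10.3, 90.0, -179.3]
force: [-3.7, 0.9, 6.6]
finger_gap: 0.0251
```

It touched down at the height I predicted. I'll let go now.

Request:
{"fn": "jog_arm", "kwargs": {
  "targets": [
    [[0,0,0,0,0,0,35],[0,0,0,0,0,0,48],[0,0,0,0,0,0,60],[0,0,0,0,0,0,85],[0,0,0,0,0,0,85],[0,0,0,0,0,0,85],[0,0,0,0,0,0,85]]
  ]
}}

```text
time: 14.95
eef_pos: [0.5152, -0.0182, 0.0408]
tcp_rot: [151.4, 90.0, -17.6]
force: [0.3, -0.5, -0.1]
finger_gap: 0.085
```

Request:
{"fn": "jog_arm", "kwargs": {
  "targets": [
    [[0,0,0,-10,0,0,85],[0,0,0,-20,0,0,85],[0,0,0,-20,0,0,85],[0,0,0,-20,0,0,85],[0,0,0,-20,0,0,85],[0,0,0,0,0,-20,85],[0,0,0,0,0,-30,85],[0,0,0,0,0,0,85],[0,0,0,0,0,0,85]]
  ]
}}

```text
time: 15.85
eef_pos: [0.5643, -0.0085, 0.1311]
tcp_rot: [12.1, 90.0, -156.9]
force: [-1.3, 0.7, 0.3]
finger_gap: 0.0855
```

Run:
```python
from h import *
plan((.425,-.0355,.1),11)
i=manip.read_camera("scene"); cv2.imwrite("pics/sf7.png",i);crop(i,230,100,430,300,4,"pics/s7.png")
i=manip.read_camera("top"); cv2.imwrite("pics/tf7.png",i);crop(i,260,200,400,360,5,"pics/t7.png")
```

```text
k 0 turn [-3.141  0.     0.   ] shift mm in target axes [  31.132    0.1   -141.87 ] in present axes [ 31.156  -0.141 141.864]
k 180 turn [ 0.  0. -0.] shift mm in target axes [ 31.132  -0.1   141.87 ] in present axes [ 31.156  -0.141 141.864]
t 15.85 P [ 0.564 -0.009  0.131] gap 0.0855016558038018 F [-1.298  0.682  0.326] q [-12.372   9.168 106.093  -0.007  64.747  66.614]
```

View pics/s7.png

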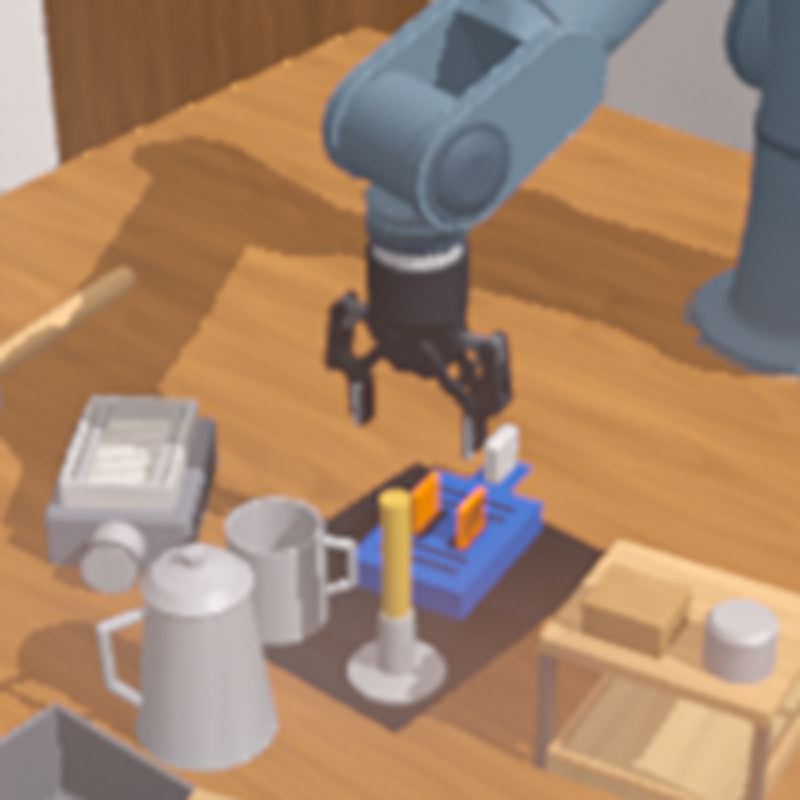

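View pics/t7.png

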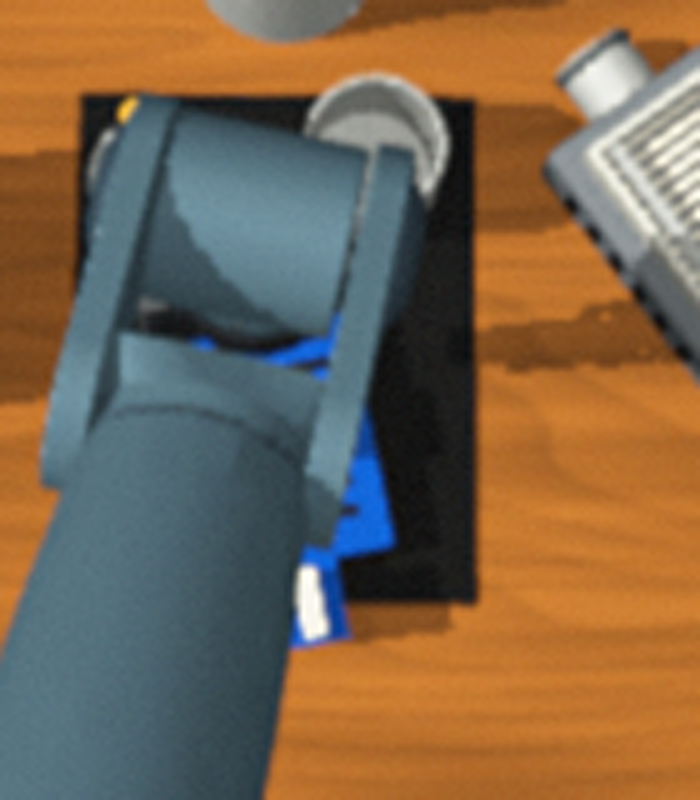

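The cover is flat on the mat, with its whole skirt inside the mat edges and the rib at top-crop (312,602). I had the tool z sign backwards, so the retreat went away from the rib. That was harmless at that height. Next I'll measure the rib.

Run:
```python
from h import *
f=lambda c:(260+(c[0]+.5)/5-.5,200+(c[1]+.5)/5-.5)
P=np.array([ray("top",f(c),.065) for c in[(297,570),(318,563),(328,635),(303,642)]]);print(P,P.mean(0))
i=cv2.imread("pics/tf7.png");h=cv2.cvtColor(i,cv2.COLOR_BGR2HSV);m=cv2.inRange(h,(0,0,150),(180,80,255));k=np.zeros_like(m);k[308:332,315:330]=m[308:332,315:330]
M=cv2.moments(k,True);c=(M["m10"]/M["m00"],M["m01"]/M["m00"]);print(c,ray("top",c,.065))
e=lambda q:f(q)
# cover right side edge corner at z=.029
print(ray("top",f((395,548)),.029), "expected", np.array([.515,-.018])+np.array([-.07*np.cos(.192)+.05*np.sin(.192),-.07*np.sin(.192)-.05*np.cos(.192)]))
s=cv2.imread("pics/sf7.png");h=cv2.cvtColor(s,cv2.COLOR_BGR2HSV);m=cv2.inRange(h,(0,0,150),(180,60,255));k=np.zeros_like(m);k[203:223,348:363]=m[203:223,348:363]
M=cv2.moments(k,True);print("scene rib",M["m10"]/M["m00"],M["m01"]/M["m00"],"exp",proj("scene",(.4247,-.0356,.047)))
```

```text
[[ 0.442 -0.03   0.065]
 [ 0.446 -0.04   0.065]
 [ 0.409 -0.045  0.065]
 [ 0.406 -0.033  0.065]] [ 0.426 -0.037  0.065]
(321.7974683544304, 320.49367088607596) [ 0.425 -0.037  0.065]
[ 0.455 -0.082  0.029] expected [ 0.456 -0.08 ]
scene rib 354.95412844036696 213.03669724770643 exp [353.823 213.526]
```

Run:
```python
from h import *
plan((.421,-.0373,.035),11)
```

```text
k 0 turn [ 3.141  0.    -0.001] shift mm in target axes [  95.714   -0.991 -145.323] in present axes [ 95.835   1.044 145.243]
k 180 turn [-0.     0.001  0.   ] shift mm in target axes [ 95.714   0.991 145.323] in present axes [ 95.835   1.044 145.243]
t 15.95 P [ 0.563 -0.009  0.131] gap 0.08475364932801682 F [ 0.169 -0.281 -0.115] q [-12.397   9.119 106.199  -0.007  64.732  66.617]
```

Request:
{"fn": "jog_arm", "kwargs": {
  "targets": [
    [[0,0,0,0,1,15,85],[0,0,0,0,0,25,85],[0,0,0,0,0,30,85],[0,0,0,0,0,30,85],[0,0,0,0,0,25,85],[0,0,0,0,0,15,85],[0,0,0,0,0,5,85],[0,0,0,0,0,0,85],[0,0,0,0,0,0,85]]
  ]
}}

```text
time: 16.85
eef_pos: [0.4226, -0.0373, 0.1311]
tcp_rot: [155.0, 89.9, -14.1]
force: [0.6, 1.2, 1.3]
finger_gap: 0.085
```

Request:
{"fn": "jog_arm", "kwargs": {
  "targets": [
    [[0,0,0,10,0,0,85],[0,0,0,15,0,0,85],[0,0,0,15,0,0,85],[0,0,0,10,0,0,85],[0,0,0,0,0,0,85],[0,0,0,0,0,0,85]]
  ]
}}

```text
time: 17.45
eef_pos: [0.4223, -0.0372, 0.0807]
tcp_rot: [-33.4, 90.0, 157.6]
force: [0.2, -0.1, 0.4]
finger_gap: 0.0854
```

Run:
```python
from h import *
plan((.421,-.0373,.035),11)
i=manip.read_camera("scene"); crop(i,280,130,400,270,5,"pics/s8.png")
```

```text
k 0 turn [ 3.142  0.    -0.001] shift mm in target axes [45.663  0.144 -1.272] in present axes [45.663 -0.133  1.254]
k 180 turn [-0.  0.  0.] shift mm in target axes [45.663 -0.144  1.272] in present axes [45.663 -0.133  1.254]
t 17.45 P [ 0.422 -0.037  0.081] gap 0.08539775245623255 F [ 0.245 -0.15   0.414] q [-20.439  -5.366 127.243   0.001  58.15   58.561]
```

View pics/s8.png

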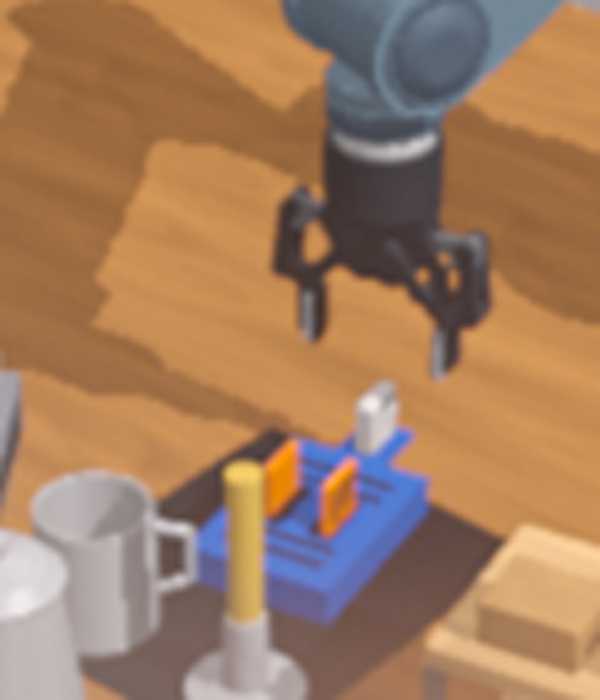

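Request:
{"fn": "jog_arm", "kwargs": {
  "targets": [
    [[0,0,0,10,0,1,85],[0,0,0,12,0,0,85],[0,0,0,12,0,0,85],[0,0,0,8,0,0,85],[0,0,0,3,0,0,85],[0,0,0,0,0,0,85],[0,0,0,0,0,0,85],[0,0,0,0,0,0,50]]
  ]
}}

```text
time: 18.3
eef_pos: [0.4216, -0.0376, 0.0362]
tcp_rot: [147.9, 89.9, -21.1]
force: [-0.2, -0.6, -0.2]
finger_gap: 0.0731
```

Request:
{"fn": "jog_arm", "kwargs": {
  "targets": [
    [[0,0,0,0,0,0,35],[0,0,0,0,0,0,25],[0,0,0,0,0,0,18],[0,0,0,0,0,0,10],[0,0,0,0,0,0,0],[0,0,0,0,0,0,0],[0,0,0,0,0,0,0],[0,0,0,0,0,0,0]]
  ]
}}

```text
time: 19.1
eef_pos: [0.4213, -0.0374, 0.036]
tcp_rot: [164.4, 90.0, -4.7]
force: [-1.3, 1.6, 3.9]
finger_gap: 0.0111
```

Run:
```python
from h import *
plan((.421,-.0373,.035),11)
i=manip.read_camera("scene"); crop(i,280,130,400,270,5,"pics/s9.png")
```

```text
k 0 turn [ 3.141 -0.     0.   ] shift mm in target axes [ 1.004  0.199 -0.298] in present axes [ 1.003 -0.199  0.298]
k 180 turn [-0. -0. -0.] shift mm in target axes [ 1.004 -0.199  0.298] in present axes [ 1.003 -0.199  0.298]
t 19.1 P [ 0.421 -0.037  0.036] gap 0.011051561453262129 F [-1.33   1.602  3.913] q [-20.519   0.125 127.979   0.006  51.879  58.483]
```

View pics/s9.png

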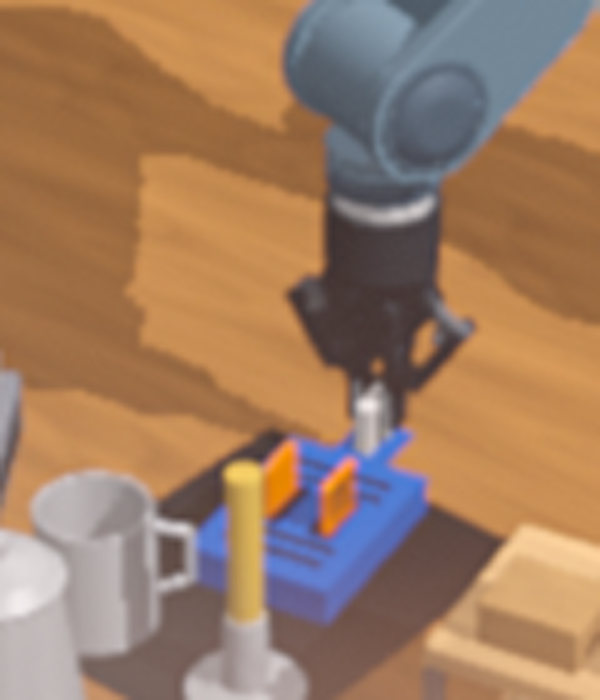

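The rib is gripped at 11 mm. I'll lift gently and check for sag.

Request:
{"fn": "jog_arm", "kwargs": {
  "targets": [
    [[0,0,0,-2,0,0,0],[0,0,0,-4,0,0,0],[0,0,0,-6,0,0,0],[0,0,0,-8,0,0,0],[0,0,0,-6,0,0,0],[0,0,0,-4,0,0,0],[0,0,0,-2,0,0,0],[0,0,0,0,0,0,0],[0,0,0,0,0,0,0]]
  ]
}}

```text
time: 20.05
eef_pos: [0.421, -0.0374, 0.0676]
tcp_rot: [-28.6, 90.0, 162.4]
force: [-0.1, 0.2, -1.3]
finger_gap: 0.0112
```

Run:
```python
from h import *
plan((.421,-.0373,.068),11)
i=manip.read_camera("scene"); cv2.imwrite("pics/sf10.png",i); crop(i,280,130,400,270,5,"pics/s10.png")
# predicted leading edge corners of top for level cover
s,P,R=pose(); a=np.radians(11);X=np.array([np.cos(a),np.sin(a)]);Y=np.array([-X[1],X[0]]);c=P[:2]+X*.096
for sy in(-1,1): print([ ((proj("scene",[*(c+X*.07+Y*.05*sy),P[2]-.033+h])-(280,130))*5).round(0) for h in(.026,0)])
```

```text
k 0 turn [ 3.141  0.    -0.   ] shift mm in target axes [-0.353  0.075  0.034] in present axes [-0.353 -0.075 -0.034]
k 180 turn [-0.  0.  0.] shift mm in target axes [-0.353 -0.075 -0.034] in present axes [-0.353 -0.075 -0.034]
t 20.05 P [ 0.421 -0.037  0.068] gap 0.011234373845636641 F [-0.104  0.23  -1.346] q [-20.525  -3.995 127.664  -0.001  56.349  58.484]
[array([178., 503.]), array([179., 537.])]
[array([320., 549.]), array([319., 583.])]
```

View pics/s10.png

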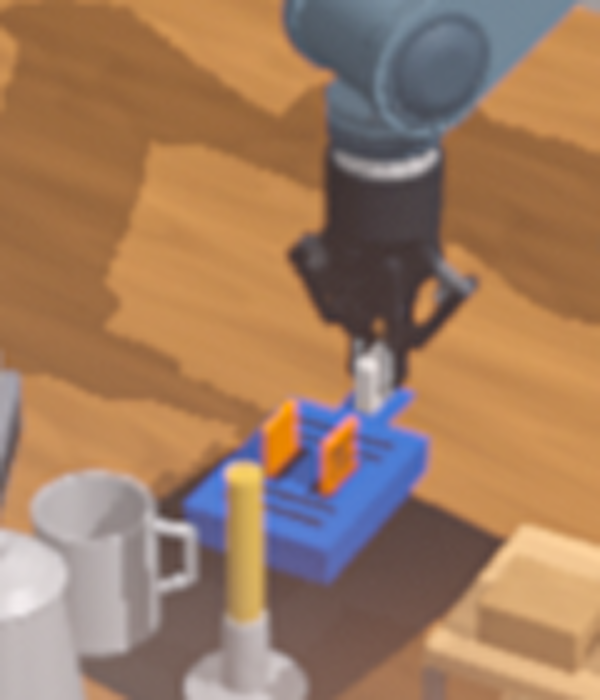

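It's level with no sag: the front corner is at (325,583) against a predicted (319,583). Next: back 35, left 255 across the tray front, all in the rack's axes.

Request:
{"fn": "jog_arm", "kwargs": {
  "targets": [
    [[0,0,0,0,0,5,0],[0,0,0,0,0,10,0],[0,0,0,0,0,10,0],[0,0,0,0,-5,8,0],[0,0,0,0,-10,2,0],[0,0,0,0,-20,0,0],[0,0,0,0,-25,0,0],[0,0,0,0,-25,0,0],[0,0,0,0,-25,0,0],[0,0,0,0,-20,0,0]]
  ]
}}

```text
time: 21.1
eef_pos: [0.3611, 0.0852, 0.0678]
tcp_rot: [-137.4, 90.0, 53.7]
force: [0.7, -0.7, -1.9]
finger_gap: 0.011
```

Request:
{"fn": "jog_arm", "kwargs": {
  "targets": [
    [[0,0,0,0,-20,0,0],[0,0,0,0,-25,0,0],[0,0,0,0,-25,0,0],[0,0,0,0,-25,0,0],[0,0,0,0,-15,0,0],[0,0,0,0,-10,0,0],[0,0,0,0,-5,0,0],[0,0,0,0,0,0,0],[0,0,0,0,0,0,0]]
  ]
}}

```text
time: 22.0
eef_pos: [0.3382, 0.2059, 0.0678]
tcp_rot: [105.1, 90.0, -64.0]
force: [-0.2, -0.3, -0.7]
finger_gap: 0.0112
```

Run:
```python
from h import *
a=np.radians(11);X=np.array([np.cos(a),np.sin(a)])
t=np.array([.5664,.2509])-.096*X
plan((*t,.063),11)
i=manip.read_camera("scene"); cv2.imwrite("pics/sf11.png",i); crop(i,340,170,460,310,5,"pics/s11.png")
i=manip.read_camera("top"); cv2.imwrite("pics/tf11.png",i); crop(i,150,210,290,350,5,"pics/t11.png")
```

```text
k 0 turn [ 3.141 -0.     0.   ] shift mm in target axes [  4.781   0.612 136.559] in present axes [   4.785   -0.696 -136.559]
k 180 turn [-0.001 -0.    -0.   ] shift mm in target axes [   4.781   -0.612 -136.559] in present axes [   4.785   -0.696 -136.559]
t 22.0 P [0.338 0.206 0.068] gap 0.01117366360563873 F [-0.151 -0.315 -0.742] q [ 14.819  -8.205 131.428  -0.009  56.776  93.859]
```

View pics/s11.png

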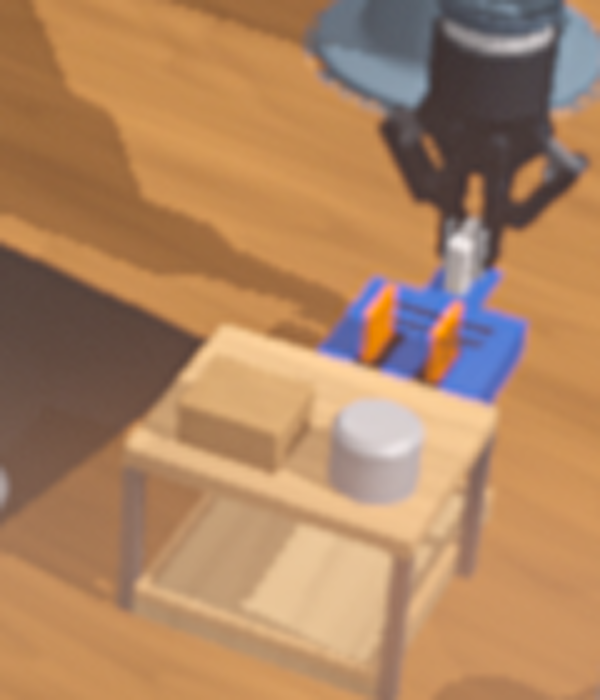

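View pics/t11.png

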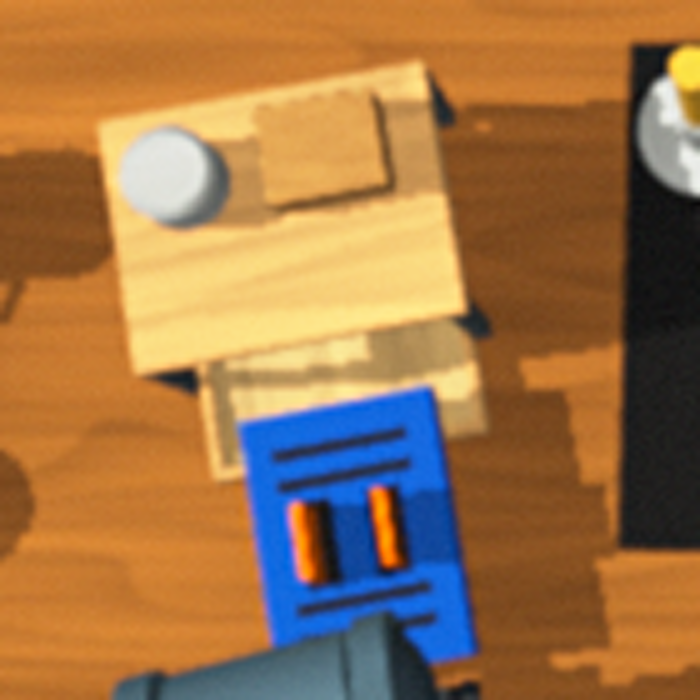

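Run:
```python
from h import *
a=np.radians(11);R2=np.array([[np.cos(a),np.sin(a)],[-np.sin(a),np.cos(a)]]);o=np.array([.5664,.2509])
f=lambda c:(150+(c[0]+.5)/5-.5,210+(c[1]+.5)/5-.5)
for n,c,z in[("coverFL",(240,425),.061),("coverFR",(432,388),.061),("coverBR",(478,652),.061),("roofBL",(100,127),.117),("roofFL",(137,375),.117),("roofFR",(467,310),.117),("roofBR",(424,62),.117),("lipL",(216,480),.02),("lipR",(487,432),.02)]:
    print(n,(R2@(ray("top",f(c),z)[:2]-o))*1e3)
```

```text
coverFL [-67.853  47.367]
coverFR [-67.733 -53.183]
coverBR [-205.103  -54.344]
roofBL [87.725 83.021]
roofFL [-40.446  82.492]
roofFR [-39.358 -83.863]
roofBR [ 90.138 -83.298]
lipL [-89.291  72.548]
lipR [-91.453 -72.895]
```

The cover's front edge is where I predicted and its heading matches the rack, but it sits 3 mm right of centre. I'll correct that, lower 5 mm and slide in.

Request:
{"fn": "jog_arm", "kwargs": {
  "targets": [
    [[0,0,0,3,-3,0,0],[0,0,0,2,0,0,0],[0,0,0,0,0,-4,0],[0,0,0,0,0,-8,0],[0,0,0,0,0,-12,0],[0,0,0,0,0,-12,0],[0,0,0,0,0,-12,0],[0,0,0,0,0,-6,0],[0,0,0,0,0,0,0]]
  ]
}}

```text
time: 23.0
eef_pos: [0.3916, 0.2196, 0.0629]
tcp_rot: [179.8, 90.0, 10.8]
force: [-0.3, 0.2, -1.1]
finger_gap: 0.0111
```

Run:
```python
from h import *
a=np.radians(11);X=np.array([np.cos(a),np.sin(a)]);Y=np.array([-X[1],X[0]])
t=np.array([.5664,.2509])-.096*X+.003*Y
plan((*t,.045),11)
i=manip.read_camera("scene"); crop(i,340,170,460,310,5,"pics/s12.png")
```

```text
k 0 turn [ 3.141 -0.     0.   ] shift mm in target axes [17.911  0.405 81.558] in present axes [ 17.936  -0.443 -81.552]
k 180 turn [-0. -0. -0.] shift mm in target axes [ 17.911  -0.405 -81.558] in present axes [ 17.936  -0.443 -81.552]
t 23.0 P [0.392 0.22  0.063] gap 0.011122772401102148 F [-0.276  0.161 -1.111] q [ 14.754   0.381 124.046  -0.001  55.555  93.782]
```

View pics/s12.png

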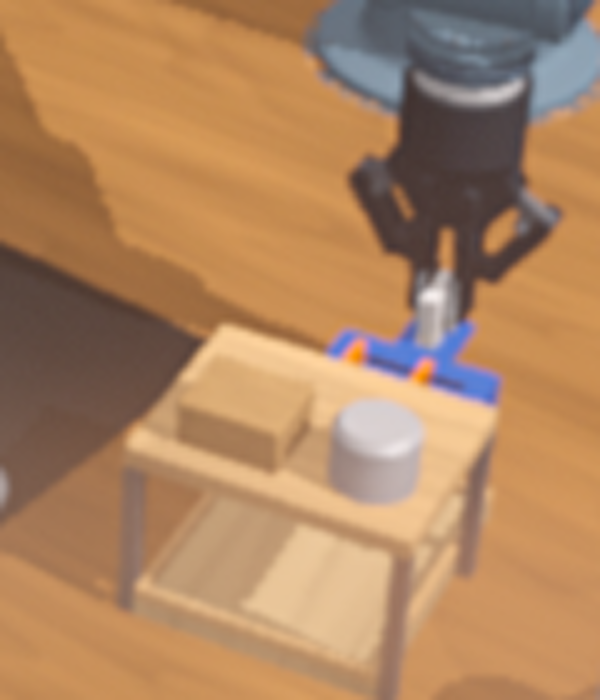

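Request:
{"fn": "jog_arm", "kwargs": {
  "targets": [
    [[0,0,0,0,0,-6,0],[0,0,0,0,0,-10,0],[0,0,0,0,0,-12,0],[0,0,0,0,0,-12,0],[0,0,0,0,0,-12,0],[0,0,0,0,0,-12,0],[0,0,0,0,0,-10,0],[0,0,0,0,0,-8,0],[0,0,0,0,0,0,0],[0,0,0,0,0,0,0]]
  ]
}}

```text
time: 24.05
eef_pos: [0.4709, 0.2351, 0.0626]
tcp_rot: [1.0, 90.0, -168.0]
force: [0.2, 0.7, -0.6]
finger_gap: 0.011
```

Request:
{"fn": "jog_arm", "kwargs": {
  "targets": [
    [[0,0,0,3,0,0,0],[0,0,0,4,0,0,0],[0,0,0,4,0,0,0],[0,0,0,2,0,0,0],[0,0,0,1,0,0,0],[0,0,0,0,0,0,0],[0,0,0,0,0,0,0]]
  ]
}}

```text
time: 24.75
eef_pos: [0.4712, 0.2351, 0.0489]
tcp_rot: [-173.8, 90.0, 17.2]
force: [-0.2, -0.5, -1.5]
finger_gap: 0.0113
```

Run:
```python
from h import *
a=np.radians(11);X=np.array([np.cos(a),np.sin(a)]);Y=np.array([-X[1],X[0]])
t=np.array([.5664,.2509])-.096*X+.003*Y
plan((*t,.045),11)
i=manip.read_camera("scene"); crop(i,340,170,460,310,5,"pics/s13.png")
```

```text
k 0 turn [3.141 0.    0.   ] shift mm in target axes [3.879 0.342 0.442] in present axes [ 3.879 -0.342 -0.441]
k 180 turn [-0. -0.  0.] shift mm in target axes [ 3.879 -0.342 -0.442] in present axes [ 3.879 -0.342 -0.441]
t 24.75 P [0.471 0.235 0.049] gap 0.01126759899894671 F [-0.245 -0.477 -1.484] q [ 14.169  11.958 113.127   0.001  54.902  93.181]
```

View pics/s13.png

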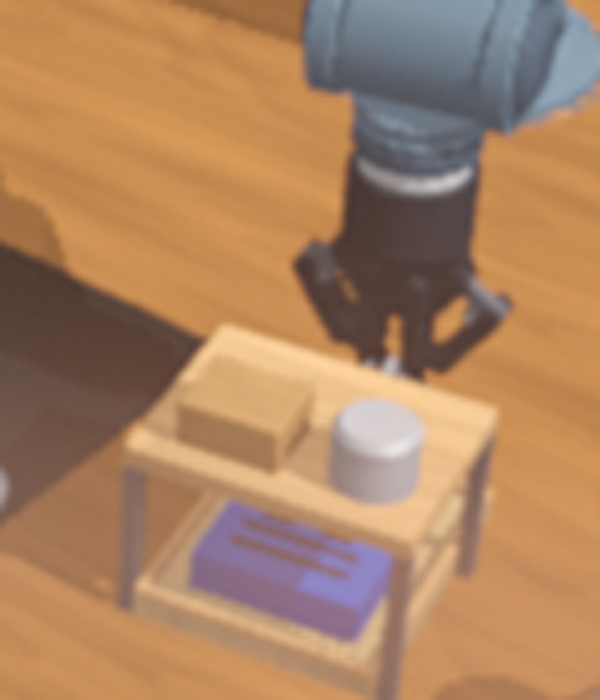

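Request:
{"fn": "jog_arm", "kwargs": {
  "targets": [
    [[0,0,0,1,0,0,0],[0,0,0,1,0,0,0],[0,0,0,1,0,0,0],[0,0,0,0,0,0,0],[0,0,0,0,0,0,0]]
  ]
}}

```text
time: 25.3
eef_pos: [0.4711, 0.2351, 0.0457]
tcp_rot: [1.9, 90.0, -167.1]
force: [1.5, 0.7, -1.3]
finger_gap: 0.011
```

Request:
{"fn": "jog_arm", "kwargs": {
  "targets": [
    [[0,0,0,0.5,0,0,0],[0,0,0,0.5,0,0,0],[0,0,0,0,0,0,0],[0,0,0,0,0,0,0]]
  ]
}}

```text
time: 25.7
eef_pos: [0.4713, 0.2351, 0.045]
tcp_rot: [176.8, 90.0, 7.8]
force: [-0.9, -0.5, 2.3]
finger_gap: 0.0115
```

Request:
{"fn": "jog_arm", "kwargs": {
  "targets": [
    [[0,0,0,0.5,0,0,0],[0,0,0,0,0,0,0],[0,0,0,0,0,0,14],[0,0,0,0,0,0,20],[0,0,0,0,0,0,35],[0,0,0,0,0,0,60],[0,0,0,0,0,0,60],[0,0,0,0,0,0,60],[0,0,0,0,0,0,60]]
  ]
}}

```text
time: 26.6
eef_pos: [0.4711, 0.2351, 0.0443]
tcp_rot: [-154.4, 90.0, 36.6]
force: [-0.5, -1.8, 0.2]
finger_gap: 0.0601
```

Run:
```python
from h import *
i=manip.read_camera("scene"); crop(i,340,170,460,310,5,"pics/s14.png")
```

```text
(no output)
```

View pics/s14.png

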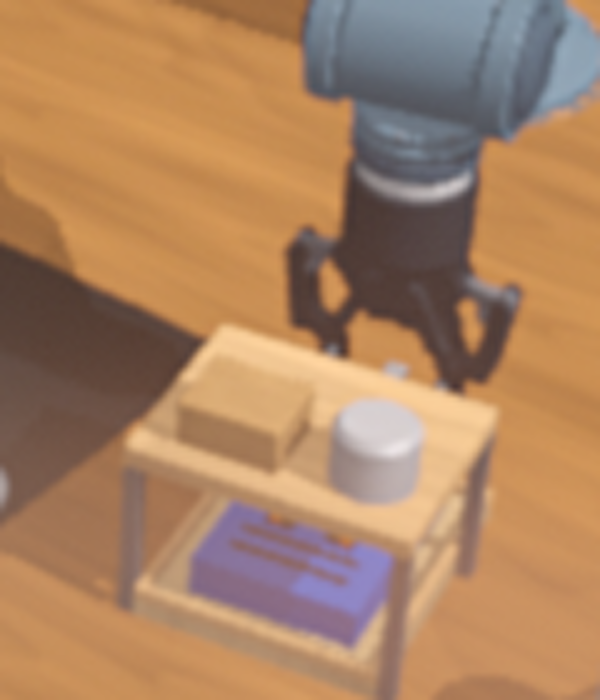

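Released and sitting flat. I'll retreat up and back.

Request:
{"fn": "jog_arm", "kwargs": {
  "targets": [
    [[0,0,0,-5,0,0,60],[0,0,0,-10,0,0,60],[0,0,0,-15,0,0,60],[0,0,0,-20,0,0,60],[0,0,0,-20,0,0,60],[0,0,0,-20,0,10,60],[0,0,0,-20,0,20,60],[0,0,0,-20,0,25,60],[0,0,0,-10,0,20,60],[0,0,0,0,0,0,60]]
  ]
}}

```text
time: 27.65
eef_pos: [0.3973, 0.2211, 0.1871]
tcp_rot: [-175.7, 89.7, 15.3]
force: [-0.3, 0.4, 0.2]
finger_gap: 0.0601
```

Request:
{"fn": "jog_arm", "kwargs": {
  "targets": [
    [[0,0,0,0,25,0,60],[0,0,0,0,40,0,60],[0,0,0,0,40,0,60],[0,0,0,0,40,0,60],[0,0,0,0,40,0,60],[0,0,0,0,30,0,60],[0,0,0,0,15,0,60],[0,0,0,0,0,0,60],[0,0,0,0,0,0,60]]
  ]
}}

```text
time: 28.55
eef_pos: [0.4416, -0.005, 0.1843]
tcp_rot: [-81.5, 90.0, 109.4]
force: [0.2, 0.1, 0.2]
finger_gap: 0.0602
```

Run:
```python
from h import *
i=manip.read_camera("scene"); cv2.imwrite("pics/sf15.png",i)
i=manip.read_camera("top"); cv2.imwrite("pics/tf15.png",i); crop(i,150,210,290,350,5,"pics/t15.png")
```

```text
(no output)
```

View pics/sf15.png

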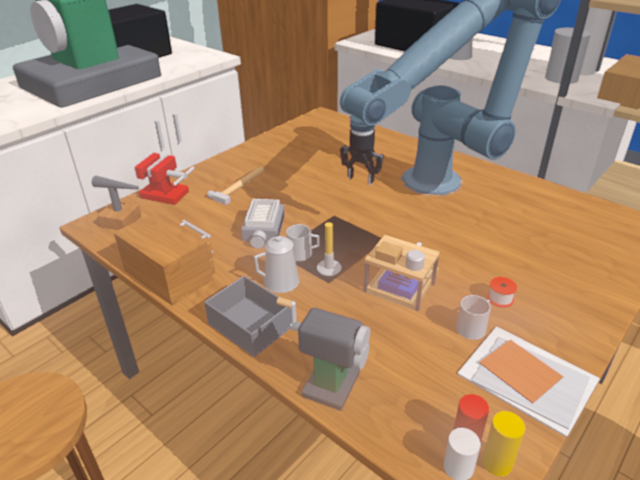

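View pics/t15.png

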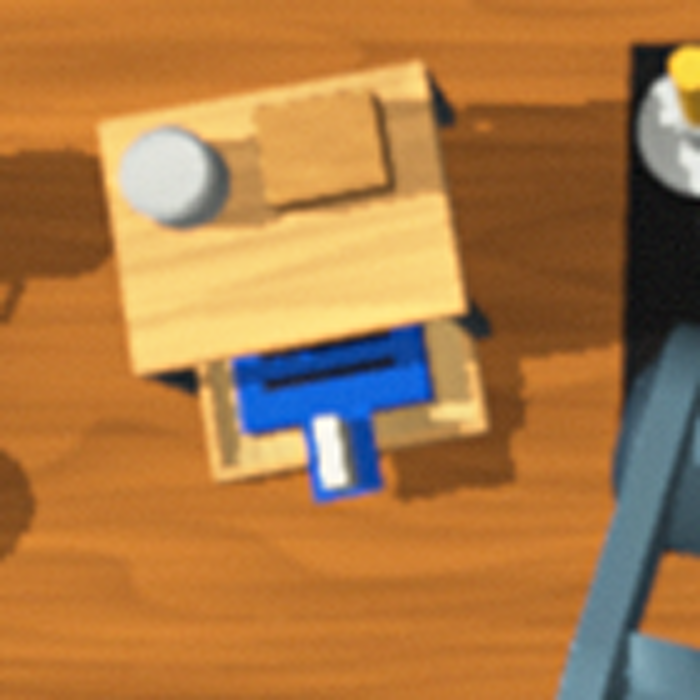

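View pics/tf15.png

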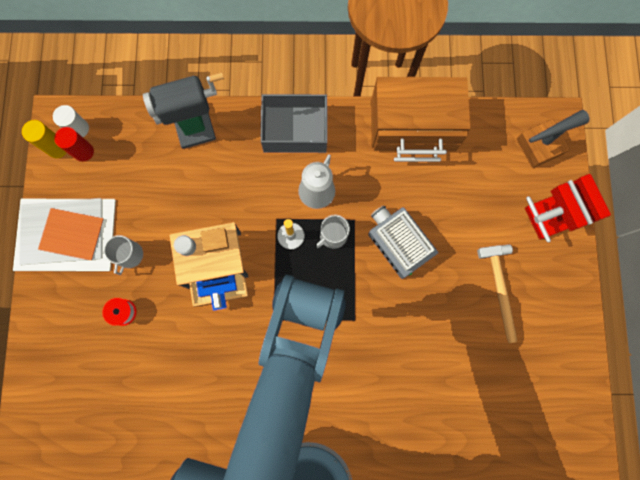

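Run:
```python
from h import *
a=np.radians(11);R2=np.array([[np.cos(a),np.sin(a)],[-np.sin(a),np.cos(a)]]);o=np.array([.5664,.2509])
f=lambda c:(150+(c[0]+.5)/5-.5,210+(c[1]+.5)/5-.5)
for n,c,z in[("coverBL",(245,434),.038),("coverBR",(434,400),.038),("tongueL",(317,502),.038),("tongueR",(382,491),.038)]:
    print(n,(R2@(ray("top",f(c),z)[:2]-o))*1e3)
A=cv2.imread("pics/top0.png");B=cv2.imread("pics/tf15.png");d=cv2.absdiff(A,B).max(2)
for n,(x0,y0,x1,y1) in dict(mug=(318,212,352,250),candle=(276,216,306,252),pot=(298,155,335,210),hammer=(478,243,520,343),cup=(103,232,140,275),reel=(100,296,138,328),rooftop=(170,222,243,280)).items():
    print(n,(d[y0:y1,x0:x1]>40).sum())
```

```text
coverBL [-70.214  50.172]
coverBR [-71.371 -50.242]
tongueL [-112.502   18.515]
tongueR [-113.297  -15.77 ]
mug 0
candle 0
pot 0
hammer 1822
cup 0
reel 0
rooftop 90
```

Run:
```python
from h import *
A=cv2.imread("pics/scene0.png");B=cv2.imread("pics/sf15.png");d=cv2.absdiff(A,B).max(2)
print("hammer scene",(d[165:205,205:270]>40).sum())
A=cv2.imread("pics/top0.png");B=cv2.imread("pics/tf15.png")
for I in(A,B):
    h=cv2.cvtColor(I,cv2.COLOR_BGR2HSV)[240:260,476:516];m=cv2.inRange(h,(0,0,140),(180,60,255));M=cv2.moments(m,True);print(M["m00"],M["m10"]/M["m00"],M["m01"]/M["m00"])
print(manip.get_state()["time"]); manip.close_job()
```

```text
hammer scene 827
314.0 18.401273885350317 10.627388535031848
314.0 18.37579617834395 10.646496815286625
28.65
the job is handed in; nothing more can be done
```

The cover is in the tray under the shelf, lying flat with the rib end out over the front lip. I handed the job in at 28.65 s.

I squeezed the two tabs, lifted the cover straight off the housing and set it flat on the free end of the mat. Then I let go, gripped the rib, carried the cover level round to the front of the rack, slid it in and lowered it until it touched the tray floor.

**Cover position:** measured in the rack's axes, the rear edge is at x = −70 to −71 mm and y = ±50 mm, so it is centred to about 1 mm. The tongue reaches x = −113 mm, past the lip at −90 mm. TCP height at touchdown was within 1 mm of what I predicted. Forces stayed low, with the largest reading about 11 N while squeezing the tabs.

**Bystanders:** the top-view comparison showed no change at the mug, candlestick, pot, cup or reel. Two areas did differ:
- **Hammer:** it differed in both views, which I put down to the arm's shadow. Its head had moved less than 0.1 pixel in the top view.
- **Shelf roof:** a few pixels changed, which I took to be the cover now showing at the front edge.

**Slips:**
- The finger opening read 25 mm on the tabs instead of the expected 32 mm, yet the cover unclipped and held.
- My first move after letting go on the mat went away from the rib instead of towards it. It was high enough to touch nothing.

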